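# Open the filter bay of the bench suction unit

### The arm

A 7-joint arm with a two-finger parallel gripper is mounted at the origin on the work surface. World frame = base frame: x ahead of the robot, y to its left, z up, the work surface at z = 0. Lengths are in m, angles in rad, forces in N, time in s.
With the tool pointing down it reaches from about 0.4 to 0.875 m from the base axis. Payload 19.3 kg.
Tool frame: the origin (TCP) lies where the fingers leave the gripper's body, on its centre line; the fingertips stand bot.tip_reach ahead of it and the grasp point (between the pads) lies 54 mm ahead of it (bot.tip_reach is the distance from the TCP to the fingertips, in m); z points along the fingers, y is the line along which they close (so a half turn about z gives the same grasp; the last joint's range is limited). The gripper opens to 85 mm and grips with 20 to 120 N. Pads are 22 mm wide; open, the fingers measure 114 mm over their backs; the gripper's body (76 mm by 85 mm) begins 54 mm behind the grasp point. The pads swing forward as they close: fully open they stand 13 mm farther back than shut.
Start: joints at [-1.228, 0.521, -0.036, 1.599, 0.021, 1.021, -0.113], TCP at [0.251, 0.572, 0.304] pointing down, gripper open.
Joint ranges: [-2.91, 2.91], [-0.3, 2.13], [-1.5, 1.42], [0.17, 2.43], [-1.26, 4.41], [0.16, 1.93], [-2.52, 2.52]. Speed limits (rad/s): [1.89, 1.89, 2.39, 2.39, 3.01, 3.01, 3.01].

### API

Orientations are given as [roll, pitch, yaw] about the fixed x, y, z axes, in that order (R = Rz(yaw) Ry(pitch) Rx(roll)).
In Python, from workcell import bot gives the robot as it stands. The module is installed in compiled form; this text tells all that it offers.
- The arm moves only by the shell command python3 -m jog 'ROWS' [FORCE]. ROWS is JSON, a list that holds one entry, the list of rows, each a list of 7 numbers: the shift along the tool's x, y, z in mm, then the turn, a rotation vector about the tool's x, y, z in rad, then the opening, from 0 (shut) to 1 (fully open). In form: [[[tx, ty, tz, wx, wy, wz, fingers], ...]]. A call has 1 to 5 rows; each row shifts and turns the commanded pose from where the row before left it, along the tool's axes as they then stand; what a row does not reach is not made up. A row lasts 1/10 s, in which the tool goes at most 50 mm and 8.59 degrees, less where a joint would pass 70% of its speed; a pose out of reach is approached as far as the arm can. A call is refused whole if a number of a shift passes 50 or a number of a turn 0.15, either way. A call with a gripper value outside its range is refused whole. The fingers move at their own pace and stop on an object; FORCE is the grip in N (left out, the last holds). Time passes only in rows, so rows that do not move let the fingers close. It gives the time, the measured TCP pose, the force, the opening and the grip force at its end, in the units of the state.
- bot.observe(): the state, without advancing time (a new reading comes with each control period).
- bot.grab_frame(name): name is "scene" or "top" or "wrist"; returns a dict with "img" (420x560x3 uint8, red, green, blue), "intrinsics" (3x3 intrinsics, pixels), "R" (3x3) and "t" (3): a world point X has camera coordinates R X + t; the wrist camera has in their place "tool_from_camera" (4x4, takes a point from camera to tool coordinates, whose origin is the TCP and whose axes are the flange's). Camera axes: x right, y down, z forward; pixel columns grow to the right and rows downward; lengths in m; the calibration is good to about 2 mm. A picture is of the moment at which its call begins: read the wrist's pose just before it. There is no depth.
- bot.job_done(): hands the job in; it is judged then, once.
Trained networks look in a picture, given as the dict that the camera call returned (one of the last four; its "shot" number tells which), for a name from the list of things; names that differ only in an ending like _2 or _b are one class to them, and where a whole thing is asked for, a point or a joint stands for the part that bears it (a point fixed in the world has none). Each returns a list of dicts, best first, with "conf" (0 to 1); they miss things now and then, are a little off and sometimes report something else, mostly with a low value. They report only what shows in the picture. A call takes as long as a camera call. They do not tell look-alikes from the thing itself.
- bot.trace(query, picture): "region" (420x560 bool, what is visible of it).
- bot.spot_point(query, picture): "xyz" ([x, y, z] in m, in world coordinates, good to about 4 mm: a listed point, or the origin of a listed thing).
The state is a dict: "clock": time; "qpos": joint angles; "qd": joint speeds; "joint_efforts": joint torques, N m; "position": TCP position; "tool_rot": TCP orientation; "force": force on the tool from outside, world axes, zero at the start; "moment": the same for the moment, N m; "grip_width": finger opening in m; "finger_force": force on a finger pad.
Only numpy, scipy, OpenCV 4.12 (cv2) and the standard library are available. Lean on these libraries where they do the work, as an engineer would, in place of code of your own. Each camera call takes 0.05 s, during which the arm holds its last target. There are 200 camera calls.

### The job

Open the filter bay on top of the laboratory suction unit: with closed fingertips press the snap tab beside the louvred filter cover fully down so that the cover springs free of its catch, then push the cover sideways by its raised bar, right out of its guide rails, until the filter is completely uncovered, and leave the cover lying flat on the unit's top. Only press and push: do not lift the cover or let it drop off the unit, and leave the other things on the bench and on the unit where they are.

Things in the scene. Friction and masses are not known exactly. Their poses are not given: they have to be found in the camera images.
- suction_unit: White suction unit, a case 220 (x) by 320 (y) mm, fixed on the bench, flat top at z = 120 mm. Origin at the centre of its underside, z up. Its front (-x: gauge, black knob, switch, hose ports) faces the robot, turned up to 15 degrees. The filter bay is on the -y half of the top (right, seen from the robot); the +y half is flat, free in its middle, and receives the cover.
- filter_centre (a point): Centre of the 60 (x) by 84 (y) mm filter opening, at the height of the unit's top, at x 0, y -85 mm in the unit's frame. The shut cover's origin lies here (2 mm play). Two rails along y, 8 mm high, their lips over the cover's flanges, stand 37 to 49 mm either side of it, from 57 mm on its -y side to 50 mm on its +y side; an 8 mm high wall shuts the -y end. The cover slides out only to +y.
- filter_cover: Grey louvred cover, about 90 g. Origin at the centre of its underside, axes as the unit's while shut. Body 68 (x) by 100 (y) by 16 mm high, flanges 4 mm thick make it 84 mm wide. Held by the tab's tooth; once the tab is down, a spring behind it moves it 10 mm to +y within 0.5 s, and it then stays free even with the tab let go. Pushing it on takes 1 to 6 N; it stops where it is left.
- push_bar (a point): On the cover: middle of the -y face of its raised bar, 50 mm to -y and 22 mm up from the cover's origin. The bar, 50 (x) by 8 (y) mm, top 28 mm above the underside, runs along the -y edge flush with the end face: one upright face to push towards +y. It must travel at least 105 mm from shut to clear opening and rails; beyond 195 mm the cover overhangs the unit's edge.
- snap_tab (a joint): Travel of the snap tab, m: 0 is up (latched); it goes straight down to a stop at 0.0065 against a spring and comes back up by itself. The cover is free from 0.0048 on; press it to the stop and keep it there about half a second. Fully down takes about 5 to 9 N. While the cover passes over its tooth the tab stays down.
- tab_top (a point): Centre of the top of the snap tab, a grey ribbed block 32 (x) by 30 (y) mm on the front (-x) side of the cover's middle, at x -64, y -85 mm in the unit's frame. Its top stands 16 mm above the unit's top when up, 9.5 mm when pressed. The side of the cover's 16 mm high body is 30 mm away to +x; rails and bezel around it are at most 8 mm high.
- tube_rack: Bystander: yellow rack with capped tubes, 200 by 86 mm, 102 mm high with tubes, to the left (+y) of the unit; origin under its centre.
- tip_box: Bystander: blue box of pipette tips, 122 by 84 mm, 59 mm high, to the right (-y) of the unit; origin under its centre.
- reagent_bottle: Bystander: white bottle, 54 mm diameter, 125 mm high, right (-y) of the unit towards the back; origin under its centre.
- spare_filter: Bystander: spare filter panel, 60 by 84 by 8 mm, flat on the bench in front of the unit; origin under its centre.
- pipette: Bystander: hand pipette lying on the bench in front of the unit, 240 mm long, about 30 mm high; origin on its underside, where handle and shaft meet.
- label_roll: Bystander: paper label roll, 48 mm diameter, 19 mm high, on the +y half of the unit's top, along the back edge and clear of the cover's straight path; origin under its centre.
- timer: Bystander: small white timer, 44 by 52 by 16 mm, on the +y half of the unit's top, along the front edge and clear of the cover's straight path; origin under its centre.
Mind the look-alikes: they are no part of the job. Of the things shaped like the filter_cover, the grey one is meant.

How it is judged:
On the way, in this order (a step that is already met when the one before it is completed fails the run):
1. the snap tab is pressed down past its catch by the fingers, with the cover still in its rails (value of joint snap_tab above 0.0048 m and contact force between the fingers and suction_unit above 1 N and y of filter_cover in the frame of suction_unit below -0.06 m), for 0.1 s.
2. the cover is pushed out of its rails, clear of the filter (y of filter_cover in the frame of suction_unit above 0.018 m), for 0.2 s.
At the end, for the whole second after the job is handed in: The cover lies still and flat (within 3.5 degrees) on the unit's top, its underside within 4 mm of the top's height, its centre at least 103 mm towards the unit's +y from the filter's centre, so that filter and rails are clear, and not so far that it tips over the edge; the tab has sprung back up (y of filter_cover in the frame of suction_unit between 0.018 and 0.15 m and z of filter_cover in the frame of suction_unit between 0.116 and 0.124 m and angle between filter_cover's own z axis and vertical below 0.06 rad and linear speed of filter_cover below 0.01 m/s and value of joint snap_tab below 0.002 m); the robot touches nothing.
It fails at once if the cover is lifted more than 8 mm off the unit's top, or tipped (z of filter_cover in the frame of suction_unit above 0.128 m or angle between filter_cover's own z axis and vertical above 0.25 rad).
It fails at once if the cover falls off the unit (z of filter_cover in the frame of suction_unit below 0.11 m).
It fails at once if a bystander is moved more than 20 mm (distance of any of tube_rack, tip_box, reagent_bottle, spare_filter, pipette, label_roll, timer from where it was at the start of the episode above 0.02 m).
It also fails if it takes over 42 s, if anything falls off the work surface, if the arm or the gripper's body presses on something with over 40 N, if the wrist force passes 120 N, or if a joint passes its speed limit or range.

## Working session

There is one attempt and no reset: what is moved stays moved. The work goes in short steps, Python scripts to look and compute and a shell command to move; the robot and the scene stay as the last step left them, time stands still between calls to the robot, and variables do not carry over. Pictures are saved under pics/ and viewed, at most 10 in all, crops included, and the job is handed in when it is done.

```bash
mkdir -p pics
cat > h.py <<'E'
import numpy as np,cv2
from workcell import bot
def save(p,n): cv2.imwrite('pics/'+n,cv2.cvtColor(p['img'],cv2.COLOR_RGB2BGR))
def proj(p,X):
    c=p['intrinsics']@(p['R']@np.array(X)+p['t']); return c[:2]/c[2]
E
python3 - <<'E'
from h import *
np.set_printoptions(precision=4,suppress=True)
s=bot.observe();print(s['clock'],s['position'],s['tool_rot'],bot.tip_reach,s['force'])
for n in ('top','scene'):
    p=bot.grab_frame(n);save(p,n+'0.png')
    for q in ('suction_unit','filter_centre','filter_cover','push_bar','tab_top','label_roll','timer','tip_box'):
        for d in bot.spot_point(q,p)[:3]: print(n,q,round(d['conf'],2),np.array(d['xyz']),proj(p,d['xyz']).round())
E
```

```text
0.0 [0.2506 0.5723 0.3033] [-3.1404  0.0001  2.7288] 0.0726 [-0.2134  0.2527 -0.062 ]
top suction_unit 0.91 [0.5973 0.1747 0.0023] [238. 190.]
top filter_cover 0.95 [ 0.6727 -0.232  -0.0056] [399. 159.]
top filter_cover 0.81 [ 0.2861  0.2496 -0.0021] [207. 318.]
top filter_cover 0.72 [ 0.3984  0.4811 -0.0017] [112. 272.]
top push_bar 0.91 [ 0.3593 -0.1256  0.0247] [365. 284.]
top push_bar 0.87 [0.3366 0.2681 0.0221] [198. 296.]
top push_bar 0.77 [0.3718 0.5279 0.0236] [ 88. 283.]
top tab_top 0.76 [0.5178 0.1014 0.1336] [267. 211.]
top label_roll 0.87 [0.6885 0.1887 0.1204] [228. 139.]
top timer 0.86 [0.5218 0.2102 0.1213] [218. 211.]
top tip_box 0.63 [ 0.4851 -0.0647  0.0013] [336. 233.]
scene suction_unit 0.74 [ 0.5977  0.1755 -0.0003] [285. 263.]
scene filter_centre 0.96 [0.578  0.089  0.1151] [270. 212.]
scene filter_centre 0.52 [0.5163 0.1018 0.1348] [291. 199.]
scene filter_cover 0.98 [ 0.3149 -0.1539 -0.0005] [287. 164.]
scene filter_cover 0.92 [0.5837 0.0873 0.1203] [268. 211.]
scene filter_cover 0.89 [0.2889 0.2535 0.0012] [384. 226.]
scene push_bar 0.95 [0.5668 0.0409 0.1406] [262. 194.]
scene push_bar 0.94 [ 0.6272 -0.2033  0.0212] [201. 191.]
scene push_bar 0.77 [0.3721 0.5201 0.0194] [446. 296.]
scene tab_top 0.58 [0.5191 0.105  0.1366] [291. 199.]
scene label_roll 0.65 [0.6876 0.1878 0.1225] [260. 252.]
scene timer 0.7 [0.522  0.2055 0.1225] [316. 224.]
scene timer 0.57 [ 0.4845 -0.0711 -0.0013] [263. 198.]
scene tip_box 0.74 [ 0.4872 -0.0723  0.0017] [262. 197.]
scene tip_box 0.68 [0.5149 0.1056 0.1371] [292. 199.]
```

View pics/top0.png

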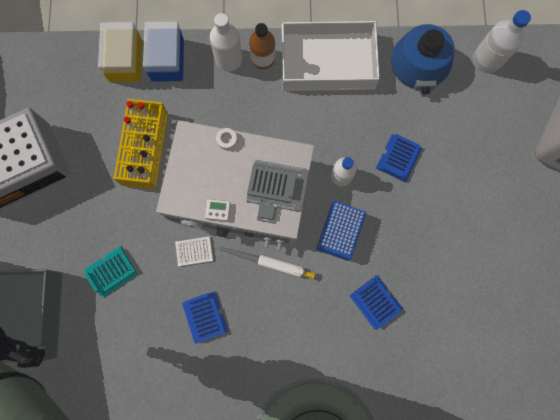

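View pics/scene0.png

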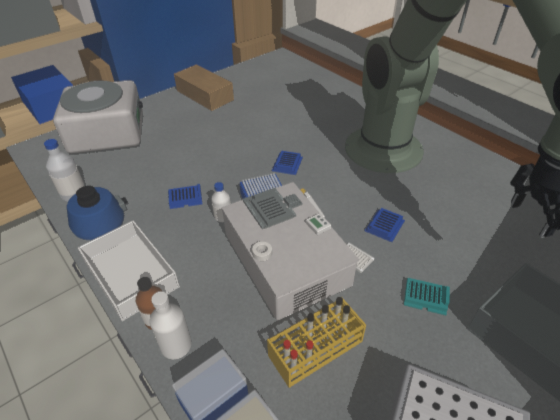

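Top view: the unit is at about (238,190). Its grey louvred cover is at (276,183), with the tab on its front side at (267,211), the label roll at (227,138) and the timer at (217,210). The scene view agrees, with the cover at (270,209) and the tab at (292,200).

Candidates for the cover in the top view are blue (399,159), blue (207,318), blue (377,302), teal (110,271) and grey (276,183). Only the grey one fits, since it is grey and sits in rails on the unit's -y half. I'll confirm it in a crop.

```bash
python3 - <<'E'
import cv2
i=cv2.imread('pics/top0.png')[110:250,150:330]
cv2.imwrite('pics/crop0.png',cv2.resize(i,None,fx=4,fy=4,interpolation=cv2.INTER_CUBIC))
E
python3 -m jog '[[[0,0,0,0,0,-0.124,0],[0,0,0,0,0,-0.124,0]]]'
```

```text
clock: 1.1
position: [0.2506, 0.5725, 0.3039]
tool_rot: [-3.142, 0.0, 2.982]
force: [-0.3, -0.0, 0.5]
grip_width: 0.0592
finger_force: 0.0
```

View pics/crop0.png

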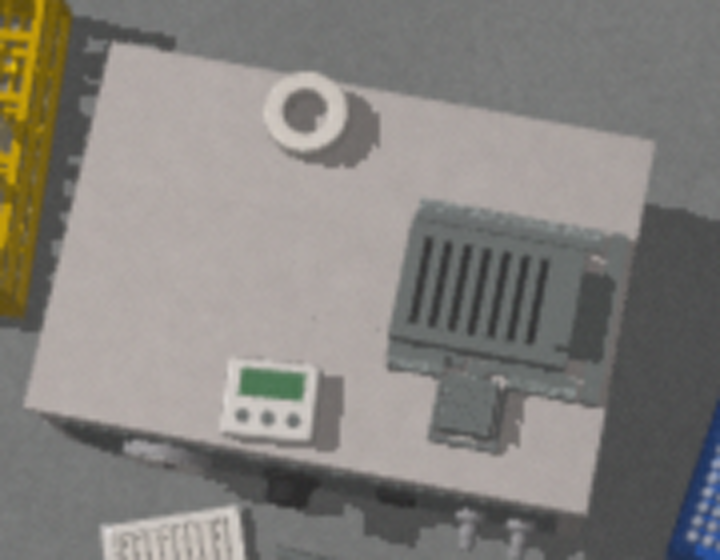

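The crop confirms it. The grey cover is in its rails on the unit at crop (485,290), its raised bar is on the -y edge at about (565,300), and the tab is at (467,405). Next I move over the tab.

```bash
python3 -m jog '[[[-30,-37,0,0,0,0,0],[-30,-37,0,0,0,0,0],[-30,-37,0,0,0,0,0],[-30,-37,0,0,0,0,0],[-30,-37,0,0,0,0,0]]]'; python3 -m jog '[[[-30,-37,0,0,0,0,0],[-30,-37,0,0,0,0,0],[-30,-37,0,0,0,0,0],[-30,-37,0,0,0,0,0],[0,0,0,0,0,0,0]]]'
python3 - <<'E'
from h import *
np.set_printoptions(precision=4,suppress=True)
p=bot.grab_frame('top');K=p['intrinsics'];R=p['R'];t=p['t']
def ray(u,z):
    d=R.T@np.linalg.inv(K)@[u[0],u[1],1];o=-R.T@t;return o+d*(z-o[2])/d[2]
C=[ray((150+a/4,110+b/4),.12) for a,b in ((112,42),(655,140),(588,513),(25,408))]
for c in C:print(c)
for a,b in ((1,0),(2,3)): v=C[b]-C[a] if a==1 else C[3]-C[2]; print('yaw',np.arctan2(-v[0],v[1]),np.linalg.norm(v))
for a,b in ((3,0),(2,1)): v=C[b]-C[a]; print('yaw',np.arctan2(v[1],v[0]),np.linalg.norm(v))
print('centre',np.mean(C,0))
s=bot.observe();P=s['position'];w=bot.grab_frame('wrist');save(w,'w1.png');print(P,s['tool_rot'],s['grip_width'])
for q in ('filter_cover','push_bar','tab_top','filter_centre','timer','suction_unit'):
    for d in bot.spot_point(q,w)[:2]: print(q,round(d['conf'],2),np.array(d['xyz']))
E
```

```text
clock: 1.6
position: [0.369, 0.3636, 0.3041]
tool_rot: [3.141, 0.0, 2.977]
force: [1.3, 0.5, -0.4]
grip_width: 0.0003
finger_force: 0.0
clock: 2.1
position: [0.4651, 0.194, 0.3041]
tool_rot: [-3.14, 0.002, 2.969]
force: [-0.5, 1.0, 0.2]
grip_width: 0.0001
finger_force: 0.0
[0.736  0.3055 0.12  ]
[ 0.6722 -0.0075  0.12  ]
[0.4571 0.0356 0.12  ]
[0.5206 0.3491 0.12  ]
yaw -0.20083437659779965 0.3193734148570797
yaw -0.20002525433714238 0.31983446285620915
yaw -0.1999117472887174 0.2197098461532956
yaw -0.19781022954586955 0.21945197097891825
centre [0.5965 0.1707 0.12  ]
[0.4637 0.1969 0.3041] [-3.1412  0.0007  2.9716] -0.00022508652446927757
filter_cover 0.94 [ 0.3953  0.4789 -0.0008]
filter_cover 0.92 [0.5776 0.0914 0.1209]
push_bar 0.56 [0.3353 0.2681 0.0232]
tab_top 0.96 [0.5183 0.1014 0.1377]
tab_top 0.47 [ 0.6261 -0.0831 -0.0014]
timer 0.62 [0.5186 0.2091 0.1197]
suction_unit 0.61 [ 0.4495  0.2834 -0.0016]
```

View pics/w1.png

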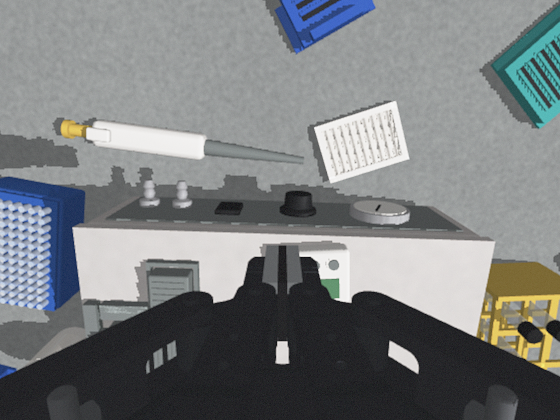

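Wrist view: the unit's front face is ahead, the tab is at about (172,285) to the left, the timer at (325,270), and the shut fingers show in the middle. The edge fit gives unit yaw -0.200 and centre (0.5965, 0.1707). That puts the tab at (0.517, 0.1005), which agrees with the network.

```bash
python3 -m jog '[[[0,0,0,0,0,0.03,0],[-29,-34,0,0,0,0,0],[-29,-34,0,0,0,0,0],[-14,-16,35,0,0,0,0],[0,0,35,0,0,0,0]]]'; python3 -m jog '[[[0,0,0,0,0,0,0],[0,0,0,0,0,0,0]]]'
python3 - <<'E'
from h import *
s=bot.observe();P=s['position'];y=s['tool_rot'][2]
d=np.array([.5173,.1005,.2086])-P
print(P,s['tool_rot'],'delta tool mm',1e3*np.array([d[0]*np.cos(y)+d[1]*np.sin(y),d[0]*np.sin(y)-d[1]*np.cos(y),-d[2]]).round(4))
E
```

```text
clock: 3.0
position: [0.5184, 0.1005, 0.2336]
tool_rot: [3.142, 0.003, 2.941]
force: [0.5, 0.8, -1.4]
grip_width: 0.0
finger_force: 0.0
clock: 3.2
position: [0.5167, 0.1039, 0.2344]
tool_rot: [-3.141, -0.001, 2.947]
force: [-0.1, -1.7, 0.8]
grip_width: -0.0004
finger_force: 0.0
[0.51673242 0.10391323 0.23442157] [-3.14128228e+00 -7.96897335e-04  2.94675926e+00] delta tool mm [-1.2 -3.2 25.8]
```

```bash
python3 -m jog '[[[-1,-2,15,0,0,0,0],[0,0,7,0,0,0,0],[0,0,3,0,0,0,0],[0,0,2,0,0,0,0],[0,0,0,0,0,0,0]]]'; python3 -m jog '[[[0,0,2,0,0,0,0],[0,0,2,0,0,0,0],[0,0,0,0,0,0,0]]]'
```

```text
clock: 3.7
position: [0.5176, 0.1016, 0.2075]
tool_rot: [3.141, 0.001, 2.947]
force: [-0.6, 0.6, 1.3]
grip_width: -0.0
finger_force: 0.7
clock: 4.0
position: [0.5176, 0.1014, 0.2029]
tool_rot: [3.141, 0.0, 2.947]
force: [-0.6, 2.0, 4.7]
grip_width: -0.0
finger_force: 2.3
```

```bash
python3 -m jog '[[[0,0,2,0,0,0,0],[0,0,0,0,0,0,0]]]'; python3 -m jog '[[[0,0,1,0,0,0,0],[0,0,0,0,0,0,0]]]';python3 -m jog '[[[0,0,0,0,0,0,0],[0,0,0,0,0,0,0],[0,0,0,0,0,0,0],[0,0,0,0,0,0,0],[0,0,0,0,0,0,0]]]'
python3 - <<'E'
from h import *
p=bot.grab_frame('top');i=cv2.cvtColor(p['img'],cv2.COLOR_RGB2BGR)[110:250,150:330]
cv2.imwrite('pics/c2.png',cv2.resize(i,None,fx=4,fy=4,interpolation=cv2.INTER_CUBIC))
E
```

```text
clock: 4.2
position: [0.5176, 0.1013, 0.2017]
tool_rot: [3.141, 0.001, 2.947]
force: [-5.8, 1.4, 20.1]
grip_width: -0.0001
finger_force: 10.5
clock: 4.4
position: [0.5176, 0.1012, 0.2014]
tool_rot: [3.141, 0.001, 2.946]
force: [-10.7, 0.5, 36.3]
grip_width: -0.0
finger_force: 17.8
clock: 4.9
position: [0.5176, 0.1011, 0.2013]
tool_rot: [3.141, 0.001, 2.946]
force: [-11.1, -0.1, 34.0]
grip_width: -0.0001
finger_force: 17.6
```

View pics/c2.png

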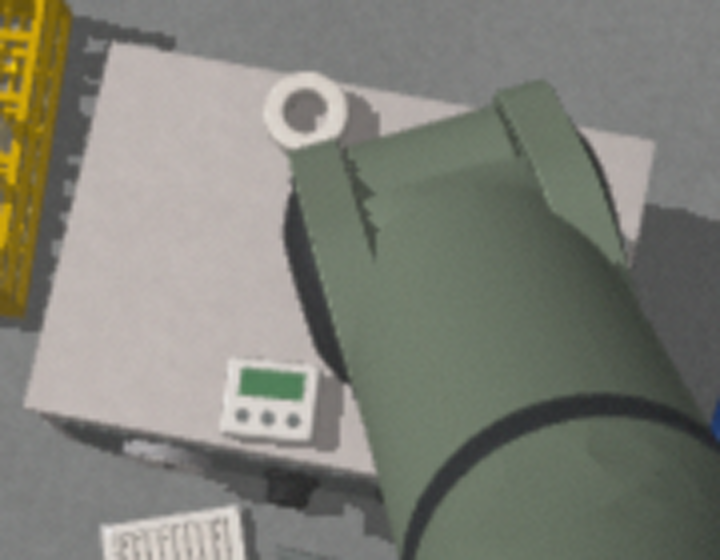

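The arm hides the cover in this view. The tab reached its stop, with 34 N held for over 0.5 s. Now I lift off and go to the -y side of the bar.

```bash
python3 -m jog '[[[0,0,-15,0,0,0,0],[0,0,-28,0,0,0,0],[-10,-35,0,0,0,0.005,0],[-27,-35,0,0,0,0,0],[-27,0,0,0,0,0,0]]]'; python3 -m jog '[[[0,0,0,0,0,0,0],[0,0,0,0,0,0,0]]]'
python3 - <<'E'
from h import *
np.set_printoptions(precision=4,suppress=True)
w=-.2;R=np.array([[np.cos(w),-np.sin(w),0],[np.sin(w),np.cos(w),0],[0,0,1]]);O=np.array([.5965,.1707,0])
s=bot.observe();print('TCP in unit',R.T@(s['position']-O),s['tool_rot'])
for n in ('wrist','scene','top'):
  p=bot.grab_frame(n);save(p,n+'3.png')
  for q in ('filter_cover','push_bar'):
    for d in bot.spot_point(q,p)[:3]:
        if d['xyz'][2]>.1: print(n,q,round(d['conf'],2),R.T@(np.array(d['xyz'])-O))
E
```

```text
clock: 5.45
position: [0.5663, 0.0146, 0.2434]
tool_rot: [-3.139, 0.0, 2.937]
force: [-0.4, -0.2, 0.5]
grip_width: -0.0002
finger_force: 0.0
clock: 5.65
position: [0.5663, 0.0196, 0.2424]
tool_rot: [-3.141, -0.001, 2.941]
force: [-0.8, -0.3, 0.4]
grip_width: 0.0001
finger_force: 0.0
TCP in unit [ 0.0004 -0.1541  0.2424] [-3.1412 -0.0009  2.9411]
wrist filter_cover 0.63 [-0.0026 -0.0754  0.1195]
wrist push_bar 0.6 [-0.0024 -0.1254  0.1438]
scene filter_cover 0.62 [ 0.0051 -0.0775  0.121 ]
scene push_bar 0.78 [-0.0011 -0.1229  0.1438]
top push_bar 0.9 [ 0.0043 -0.1243  0.1448]
```

View pics/wrist3.png

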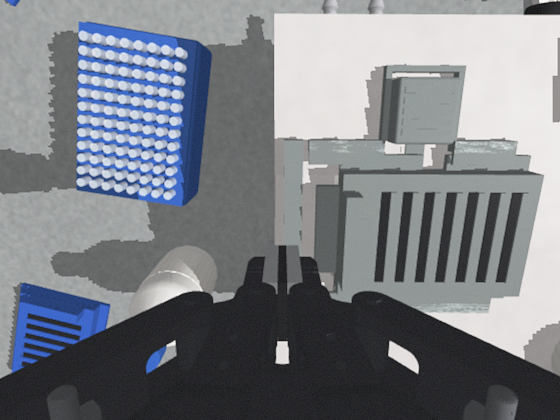

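The cover has sprung free: the bar is at unit y of about -0.125 and there is a gap at its -y end, pixels (316–340, 230). The fingers at (283,250) stand clear of the bar at (350,240). Descend and push.

```bash
python3 -m jog '[[[0,0,20,0,0,0,0],[0,0,15,0,0,0,0],[0,0,0,0,0,0,0]]]'; python3 -m jog '[[[0,8,0,0,0,0,0],[0,8,0,0,0,0,0],[0,8,0,0,0,0,0],[0,8,0,0,0,0,0]]]'; python3 -m jog '[[[0,10,0,0,0,0,0],[0,10,0,0,0,0,0],[0,10,0,0,0,0,0],[0,10,0,0,0,0,0]]]'
```

```text
clock: 6.4
position: [0.5656, 0.0199, 0.2064]
tool_rot: [-3.141, -0.003, 2.942]
force: [-0.1, -0.0, 0.7]
grip_width: 0.0
finger_force: 0.0
clock: 6.8
position: [0.5732, 0.0519, 0.2085]
tool_rot: [3.142, 0.001, 2.942]
force: [0.9, -3.5, 1.8]
grip_width: 0.0
finger_force: 1.8
clock: 7.2
position: [0.5808, 0.0916, 0.2078]
tool_rot: [3.141, -0.0, 2.942]
force: [-0.2, -0.2, 0.9]
grip_width: 0.0002
finger_force: 0.6
```

```bash
python3 -m jog '[[[0,10,0,0,0,0,0],[0,10,0,0,0,0,0],[0,10,0,0,0,0,0],[0,10,0,0,0,0,0],[0,8,0,0,0,0,0]]]'; python3 -m jog '[[[0,6,0,0,0,0,0],[0,3,0,0,0,0,0],[0,0,0,0,0,0,0]]]'
python3 - <<'E'
from h import *
np.set_printoptions(precision=4,suppress=True)
w=-.2;R=np.array([[np.cos(w),-np.sin(w),0],[np.sin(w),np.cos(w),0],[0,0,1]]);O=np.array([.5965,.1707,0])
s=bot.observe();print('TCP in unit',R.T@(s['position']-O),s['tool_rot'])
for n in ('wrist','scene'):
  p=bot.grab_frame(n);save(p,n+'4.png')
  for q in ('filter_cover','push_bar','tab_top'):
    for d in bot.spot_point(q,p)[:3]:
        if d['xyz'][2]>.1: print(n,q,round(d['conf'],2),R.T@(np.array(d['xyz'])-O))
E
```

```text
clock: 7.7
position: [0.5903, 0.1386, 0.2079]
tool_rot: [3.142, -0.0, 2.942]
force: [-0.9, -0.2, 0.9]
grip_width: 0.0
finger_force: 0.5
clock: 8.0
position: [0.5921, 0.1467, 0.2079]
tool_rot: [3.141, 0.0, 2.942]
force: [0.8, -0.6, -0.2]
grip_width: 0.0001
finger_force: 0.0
TCP in unit [ 0.0004 -0.0244  0.2079] [3.1415 0.     2.9421]
wrist filter_cover 0.58 [-0.0033  0.0373  0.1189]
wrist push_bar 0.7 [-0.0035 -0.0109  0.1461]
wrist tab_top 0.66 [-0.0645 -0.0824  0.1339]
scene filter_cover 0.91 [0.0071 0.0387 0.1178]
scene tab_top 0.52 [-0.0643 -0.0799  0.1371]
```

View pics/wrist4.png

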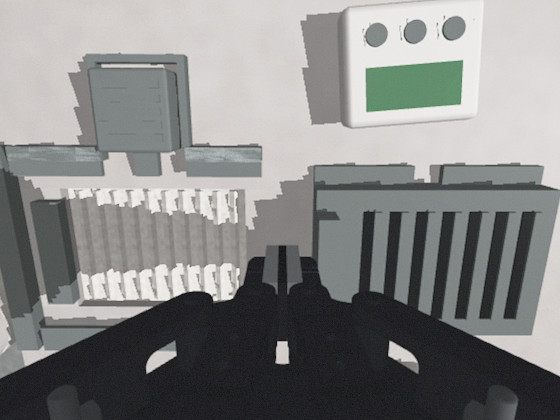

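The filter at (150,245) is fully uncovered and the tab at (135,110) is up. The cover at (430,255) lies clear of the rails at unit y of about 0.038. Now I back off and rise.

```bash
python3 -m jog '[[[0,-8,0,0,0,0,0],[0,-12,0,0,0,0,0],[0,0,-30,0,0,0,0],[0,0,-45,0,0,0,0],[0,0,-40,0,0,0,0]]]'; python3 -m jog '[[[0,-45,0,0,0,0,0],[0,-45,0,0,0,0,0],[0,0,0,0,0,0,0],[0,0,0,0,0,0,0]]]'
python3 - <<'E'
from h import *
np.set_printoptions(precision=4,suppress=True)
w=-.2;R=np.array([[np.cos(w),-np.sin(w),0],[np.sin(w),np.cos(w),0],[0,0,1]]);O=np.array([.5965,.1707,0])
for n in ('scene','top'):
  p=bot.grab_frame(n);save(p,n+'5.png')
  for q in ('filter_cover','push_bar','tab_top'):
    for d in bot.spot_point(q,p)[:3]:
        if d['xyz'][2]>.1: print(n,q,round(d['conf'],2),R.T@(np.array(d['xyz'])-O))
E
```

```text
clock: 8.9
position: [0.5878, 0.1252, 0.3246]
tool_rot: [-3.141, -0.0, 2.941]
force: [0.7, 0.7, 0.5]
grip_width: -0.0001
finger_force: 0.0
clock: 9.3
position: [0.5699, 0.0365, 0.3231]
tool_rot: [-3.141, 0.0, 2.939]
force: [0.3, 1.0, -0.4]
grip_width: 0.0001
finger_force: 0.0
scene filter_cover 0.81 [0.0035 0.0384 0.1239]
scene push_bar 0.92 [-0.0005 -0.0128  0.141 ]
scene tab_top 0.48 [-0.0654 -0.0808  0.1344]
top push_bar 0.79 [ 0.0029 -0.01    0.1424]
top tab_top 0.55 [-0.0631 -0.0857  0.1354]
```

View pics/scene5.png

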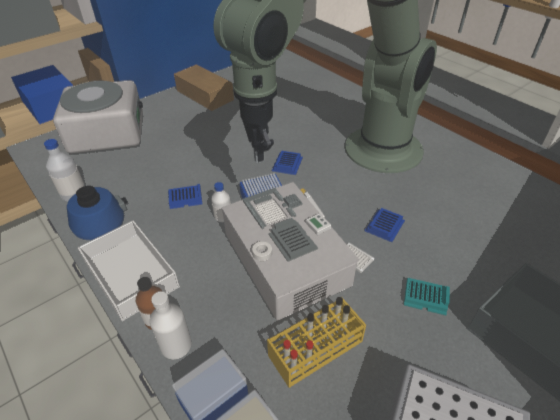

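The cover lies flat on the +y half at (293,238) and the filter is open at (268,210). The label roll, timer and other bystanders are in place, and the gripper is clear.

```bash
python3 -c "
from workcell import bot
print(bot.job_done())"
```

```text
the job is handed in; nothing more can be done
None
```

I pressed the tab to its stop and pushed the cover out of its rails; it lies flat about 123 mm from the filter centre with the tab back up and nothing else visibly moved, and I handed the job in at about 9.4 s, with no verdict returned.

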